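Sleeve the bonding jig and hold its spring jaw open at the marker

ROBOT

A 7-joint arm with a two-finger parallel gripper is mounted at the origin on the work surface. World frame = base frame: x ahead of the robot, y to its left, z up, the work surface at z = 0. Lengths are in m, angles in rad, forces in N, time in s.
With the tool pointing down it reaches from about 0.425 to 0.875 m from the base axis. Payload 8.4 kg.
Tool frame: the origin (TCP) lies midway between the tips of the shut fingers; the grasp point (between the pads) lies 19 mm behind it; z points along the fingers, y is the line along which they close (so a half turn about z gives the same grasp; the last joint's range is limited). The gripper opens to 85 mm and grips with 20 to 120 N. Pads are 22 mm wide; open, the fingers measure 114 mm over their backs; the gripper's body (76 mm by 85 mm) begins 54 mm behind the grasp point. The pads swing forward as they close: fully open they stand 13 mm farther back than shut.
Start: joints at [1.181, 0.333, 0.04, 1.465, -0.013, 1.343, -0.059], TCP at [0.186, -0.623, 0.231] pointing down, gripper open.
Joint ranges: [-2.58, 2.58], [-0.38, 2.09], [-1.3, 1.39], [0.25, 2.4], [-1.5, 4.64], [0.08, 2.09], [-2.65, 2.65]. Speed limits (rad/s): [2.22, 2.22, 2.79, 2.79, 3.14, 3.14, 3.14].

INTERFACE

Orientations are given as a unit quaternion [w, x, y, z].
In Python, from rig import manip gives the robot as it stands.
- The arm moves only by the shell command python3 -m crank 'ROWS'. ROWS is JSON, a list of rows, each an object with "linear": the shift along the tool's x, y, z in mm, a list of three; "dr": the turn, a rotation vector about the tool's x, y, z in degrees, a list of three; "grip": the closure in counts, from 0 (fully open) to 255 (shut). In form: [{"linear": [x, y, z], "dr": [ax, ay, az], "grip": grip}, ...]. A call has 1 to 5 rows; each row is the pose to reach, as a shift and turn from the pose commanded when the call began, along the tool's axes at that moment; what a row does not reach only later rows make up. A row lasts 1/8 s, in which the tool goes at most 62.5 mm and 10.7 degrees, less where a joint would pass 70% of its speed; a pose out of reach is approached as far as the arm can. A call with a gripper value outside its range is refused whole. The fingers move at their own pace and stop on an object; the grip force is fixed at half the most. Time passes only in rows, so rows that repeat a pose let the fingers close. It gives the time, the measured TCP pose, the force, the opening and the grip force at its end, in the units of the state.
- manip.read_state(): the state, without advancing time (a new reading comes with each control period).
- manip.capture(name): name is "side" or "top" or "wrist"; returns a dict with "img" (480x640x3 uint8, red, green, blue), "fx", "fy", "cx", "cy" (pixels), "xyz" and "attitude" of the camera in the world. Camera axes: x right, y down, z forward; pixel columns grow to the right and rows downward; lengths in m; the calibration is good to about 2 mm. A picture is of the moment at which its call begins. There is no depth.
- manip.sign_off(): hands the job in; it is judged then, once.
The state is a dict: "clock": time; "qpos": joint angles; "dq": joint speeds; "tau": joint torques, N m; "tcp_pos": TCP position; "tool_rot": TCP orientation; "force": force on the tool from outside, world axes, zero at the start; "wrist_torque": the same for the moment, N m; "gripper_width": finger opening in m; "finger_force": force on a finger pad.
Only numpy, scipy, OpenCV 4.12 (cv2) and the standard library are available. Lean on these libraries where they do the work, as an engineer would, in place of code of your own. Each camera call takes 0.05 s, during which the arm holds its last target. There are 200 camera calls.

TASK

Make the stem-bonding jig ready for a stem: first fit the long steel sleeve over the jig's spigot, fully home on its shoulder, and let go of it. Then pull the jig's spring-return slide out by its upright handle until the pointer stands level with the line on the marker clip, and keep hold of it: the program finishes while the robot still holds the slide still at the marker, with the sleeve still home. Leave the spacer ring, the glue bottle and the tape roll where they stand.

Things in the scene. Friction and masses are not known exactly. Their poses are not given: they have to be found in the camera images.
- jig: Fixture screwed to the bench: aluminium base plate 260 x 150 x 12 mm (spanning x -150 to +110, y -55 to +95 mm in its own frame), carrying, along its own x axis (y = 0): the spigot at x = +70 mm, a grey guide block (45 x 50 mm, top 55 mm above the bench) at x = 0, and the spring slide, whose handle stands at x = -80 mm at rest. Its origin is on the bench under the guide block; x points from the handle to the spigot (roughly away from the robot), z up. Its place and yaw vary.
- spigot_foot (a point): Centre of the round shoulder (44 mm diameter, top 32 mm above the bench) on which the sleeve must sit; axes as the jig's. The upright steel spigot rises 32 mm from here: 18 mm diameter for 22 mm, then a taper to 10 mm at its tip. The slide's jaw (22 mm wide, top 51 mm above the bench) stands 26 mm from the spigot's axis on the handle side at rest.
- sleeve: The long steel sleeve: a plain round tube, 32 mm outside, 22 mm bore, 60 mm tall, about 90 g, standing upright on the bench. Origin at the centre of its lower end, z along the tube; both ends are alike. Held by its upper 30 mm, the fingers clear the jaw and guide block when it is home. It swaps places with the spacer and the bottle.
- slide: The spring-return slide: steel rod with a jaw at one end and an upright black handle at the other, about 250 g. Its frame coincides with the jig's frame while at rest. Pulling moves it up to 60 mm along the jig's -x, level and without turning. A spring draws it back: 3 N at rest, rising by 2 N for every 10 mm (8 to 13 N at the marker). Let go, it springs back to rest.
- handle_top (a point): Centre of the top face of the slide's upright handle, 100 mm above the bench. The handle is a plate 14 mm thick along the pull (jig x), 36 mm wide (jig y) and 80 mm tall; its upper 45 mm stand above the guide block and all else on the jig but the sleeve, so it can be pinched across its thickness from above.
- pointer_tip (a point): Tip of the slide's thin dark steel pointer (8 mm wide, 4 mm at its last 10 mm), which sticks out to the jig's +y side at the handle's foot, its tip 60 mm from the handle's middle and level with it along the pull, 33 mm above the bench; it moves with the slide.
- marker: Small dark steel clip, fixed on the scale rail that runs along the jig's +y edge: 14 mm along the rail, 20 mm across, with a white line across the middle of its top (36 mm above the bench). Origin at the centre of its underside, under the line; axes as the jig's. It lies 27 to 48 mm further along the jig's -x than the pointer at rest; its place varies. The slide is at the mark when the pointer tip's x in the marker's frame is 0.
- spacer: Bystander: short wide steel ring, 52 mm outside, 36 mm bore, 22 mm tall; origin at the centre of its underside.
- glue_bottle: Bystander: small white closed bottle with a pointed nozzle, 38 mm diameter, 98 mm tall; origin at the centre of its underside.
- tape_roll: Bystander: cardboard ring lying flat, 90 mm outside, 24 mm tall; origin at the centre of its underside.
Things that resemble listed ones, but are neither listed nor needed, are in the scene too. What is shaped like the sleeve but yellow is not meant.

How it is judged:
On the way, in this order (a step that is already met when the one before it is completed fails the run):
1. the sleeve is home on the spigot and let go (horizontal distance between sleeve and spigot_foot below 0.004 m and z of sleeve in the frame of spigot_foot between -0.003 and 0.003 m and angle between the z axis of sleeve and the z axis of jig, either way round below 0.08 rad and contact force between sleeve and the fingers below 0.2 N), for 0.2 s.
2. the slide is held by the fingers with its pointer at the marker, the sleeve still home (all of step 1 and x of pointer_tip in the frame of marker between -0.006 and 0.006 m and contact force between slide and the fingers above 2 N and linear speed of slide below 0.01 m/s and distance between the grasp point and handle_top below 0.06 m), for 0.3 s.
At the end, for the whole second after the job is handed in: Sleeve on the spigot (axis within 4 mm and 0.08 rad, lower end within 3 mm of the shoulder), not touched by the fingers; fingers hold the slide still (over 2 N, under 10 mm/s) at its handle (grasp point within 60 mm of its top), pointer within 6 mm of the marker line (all of step 2); the arm keeps its last pose, push and grip.
It fails at once if the spacer is moved by more than 20 mm (distance of spacer from where it was at the start of the episode above 0.02 m).
It fails at once if the glue bottle is moved by more than 20 mm (distance of glue_bottle from where it was at the start of the episode above 0.02 m).
It fails at once if the tape roll is moved by more than 20 mm (distance of tape_roll from where it was at the start of the episode above 0.02 m).
It also fails if it takes over 48 s, if anything falls off the work surface, if the arm or the gripper's body presses on something with over 40 N, if the wrist force passes 120 N, or if a joint passes its speed limit or range.

## Working session

There is one attempt and no reset: what is moved stays moved. The work goes in short steps, Python scripts to look and compute and a shell command to move; the robot and the scene stay as the last step left them, time stands still between calls to the robot, and variables do not carry over. Pictures are saved under pics/ and viewed, at most 10 in all, crops included, and the job is handed in when it is done.

```bash
mkdir -p pics
cat > h.py <<'E'
import numpy as np, cv2
from rig import manip
from scipy.spatial.transform import Rotation as R
def rot(q): return R.from_quat([q[1],q[2],q[3],q[0]]).as_matrix()
def snap(cam,name):
    c=manip.capture(cam); cv2.imwrite(f'pics/{name}.png',c['img'][:,:,::-1]); np.savez(f'pics/{name}.npz',**c); return c
def px(name,u,v,z):
    c=np.load(f'pics/{name}.npz'); d=rot(c['attitude'])@[(u-c['cx'])/c['fx'],(v-c['cy'])/c['fy'],1]
    p=c['xyz']; return p+d*(z-p[2])/d[2]
def proj(name,P):
    c=np.load(f'pics/{name}.npz'); q=rot(c['attitude']).T@(np.array(P)-c['xyz']); return [c['fx']*q[0]/q[2]+c['cx'],c['fy']*q[1]/q[2]+c['cy']]
E
python3 - <<'E'
from h import *
for n in ['top','side']:
    c=snap(n,n+'0'); print(n,c['xyz'],c['attitude'],c['fx'])
print(manip.read_state())
E
```

```text
top [0.38131106 0.06681407 0.98488243] [ 0.06986778 -0.66926264  0.73579679 -0.07621749] 448.1024648782154
side [ 0.48738945 -0.78006863  0.93395324] [-0.37949284  0.92441176 -0.03078438  0.02236954] 557.1492012542684
{'clock': 0.1, 'qpos': array([ 1.18079088,  0.33381733,  0.03985691,  1.4661828 , -0.01340005,
        1.34330133, -0.05848115]), 'dq': array([ 0.00052561, -0.00138615, -0.00059489, -0.00328217, -0.00087945,
       -0.00056985, -0.00020482]), 'tau': array([ 5.02590658e-03, -6.60016036e+01,  1.37058210e+00, -4.06476831e+01,
        1.70099235e-02,  8.89885880e-03,  7.06260266e-05]), 'tcp_pos': array([ 0.1862377 , -0.62231692,  0.23052481]), 'tool_rot': array([-7.06011108e-04,  9.89446020e-01,  1.44900145e-01, -1.48899892e-04]), 'force': array([ 0.79117644, -0.03658291,  0.99085726]), 'wrist_torque': array([-0.04487379, -0.02611689, -0.03060409]), 'finger_force': 0.0, 'gripper_width': 0.08556051011505543}
```

View pics/top0.png

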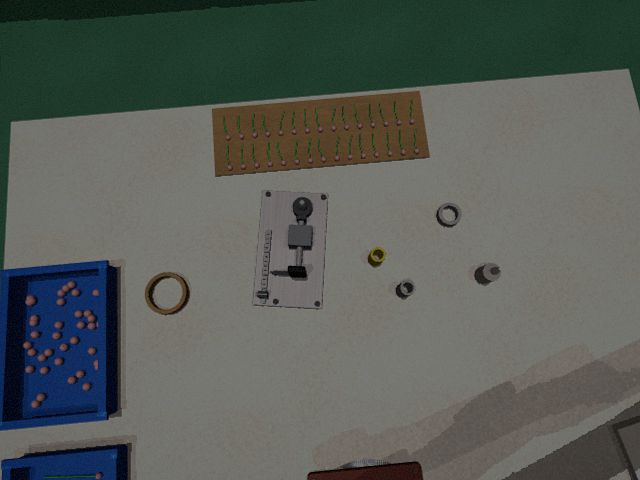

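View pics/side0.png

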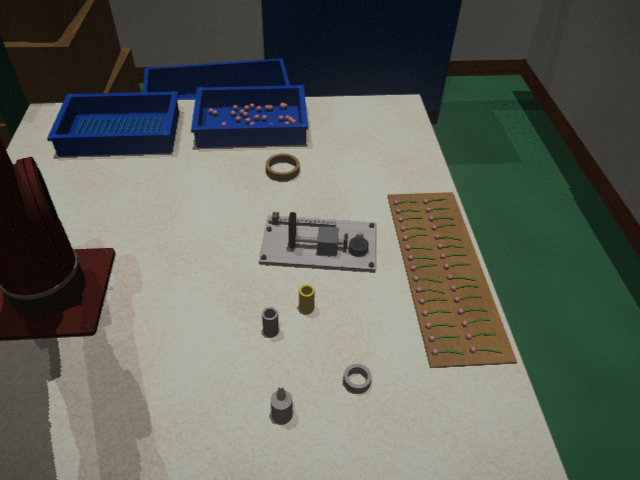

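Top view candidates: a grey tube at (405,288), a yellow tube at (377,256) which is the decoy, a wide low ring at (449,214) which is the spacer, and the bottle at (487,272). The grey tube fits the sleeve. The jig's spigot is near (302,205), the handle (297,271), and the marker (262,294). I'll confirm with an enlarged crop.

Run:
```python
from h import *
t=cv2.imread('pics/top0.png'); a=cv2.resize(t[180:315,240:340],None,fx=4,fy=4,interpolation=3); b=cv2.resize(t[240:310,350:420],None,fx=4,fy=4,interpolation=3)
o=np.zeros((540,700,3),np.uint8); o[:,:400]=a; o[:280,410:690]=b
cv2.imwrite('pics/crop0.png',cv2.convertScaleAbs(o,alpha=1.6))
```

```text
(no output)
```

View pics/crop0.png

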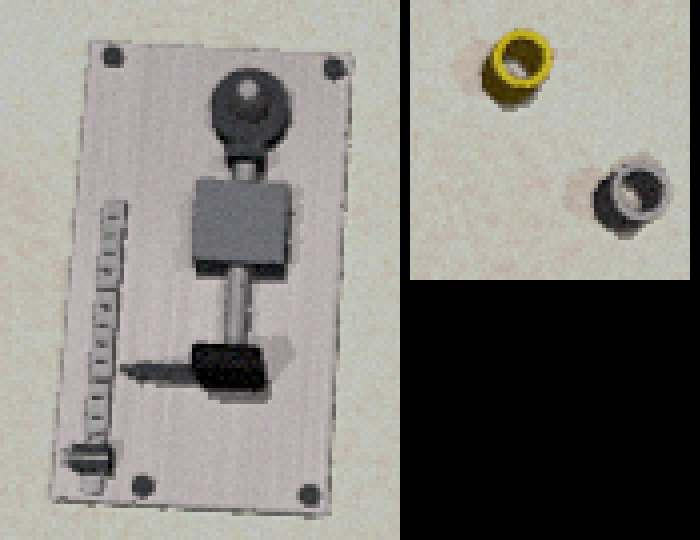

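Confirmed: the grey tube (top rim centre at ≈(407,288)) matches the sleeve. It is a narrow tall tube and not yellow. The jig's plate corners are clear in the left crop.

Run:
```python
from h import *
f=lambda x,y,z: px('top0',240+x/4-.4,180+y/4-.4,z)
print('sleeve',px('top0',406.7,287.4,.06))
J=np.array([[110,95],[110,-55],[-150,-55],[-150,95],[70,0],[0,0]])/1e3
W=np.array([f(92,41,.012),f(353,55,.012),f(328,515,.012),f(50,500,.012),f(251,110,.032),f(243,221,.055)])[:,:2]
jc=J.mean(0);wc=W.mean(0);H=(J-jc).T@(W-wc);th=np.arctan2(H[0,1]-H[1,0],H[0,0]+H[1,1])
Rm=np.array([[np.cos(th),-np.sin(th)],[np.sin(th),np.cos(th)]]);o=wc-Rm@jc
print('yaw',np.degrees(th),'o',o,'res',(W-(J@Rm.T+o))*1e3)
for n,p in dict(spigot=f(251,110,.032),ptr=f(121,369,.033),mk=f(90,457,.036),handle=f(230,352,.1)).items(): print(n,p,(p[:2]-o)@Rm*1e3)
print('spig',Rm@[.07,0]+o,'handle',Rm@[-.08,0]+o)
print(R.from_matrix(rot(manip.read_state()['tool_rot'])).as_euler('ZYX',degrees=True),rot(manip.read_state()['tool_rot']))
```

```text
sleeve [ 0.46266647 -0.12566841  0.06      ]
yaw -8.764505970425057 o [0.59515549 0.08414135] res [[-0.2912689  -0.69633083]
 [ 0.22771049  0.62211028]
 [ 0.92864466  0.07959159]
 [ 0.20065957  0.21602603]
 [-1.36626059  0.50319439]
 [ 0.30051477 -0.72459146]]
spigot [0.66297183 0.07397839 0.032     ] [68.57301973  0.28913651]
ptr [0.52576595 0.15586586 0.033     ] [-79.50819404  60.31385337]
mk [0.48012095 0.17529653 0.036     ] [-127.58091867   72.56253462]
handle [0.51898275 0.0948711  0.1       ] [-76.9181995   -1.00225314]
spig [0.66433809 0.07347519] handle [0.51608965 0.09633124]
[ 1.66630018e+01  5.15974775e-03 -1.79917479e+02] [[ 9.58007852e-01  2.86741533e-01 -4.99259034e-04]
 [ 2.86741953e-01 -9.58006899e-01  1.35396853e-03]
 [-9.00545868e-05 -1.44027099e-03 -9.99998959e-01]]
```

```bash
python3 -m crank '[{"linear":[45,-43,0],"dr":[0,0,0],"grip":0},{"linear":[90,-86,0],"dr":[0,0,0],"grip":0},{"linear":[135,-130,0],"dr":[0,0,0],"grip":0},{"linear":[180,-173,0],"dr":[0,0,0],"grip":0},{"linear":[222,-216,0],"dr":[0,0,0],"grip":0}]'
python3 -m crank '[{"linear":[45,-43,10],"dr":[0,0,0],"grip":0},{"linear":[90,-86,20],"dr":[0,0,0],"grip":0},{"linear":[135,-130,30],"dr":[0,0,0],"grip":0},{"linear":[165,-160,40],"dr":[0,0,0],"grip":0},{"linear":[185,-180,50],"dr":[0,0,0],"grip":0}]'
python3 -m crank '[{"linear":[0,0,0],"dr":[0,0,0],"grip":0},{"linear":[0,0,0],"dr":[0,0,0],"grip":0}]'
python3 -c "
from h import *
c=snap('wrist','w1');print(c['xyz'],c['fx']);print(proj('w1',[.4627,-.1257,.06]))"
```

```text
clock: 0.72
tcp_pos: [0.3378, -0.35, 0.2311]
tool_rot: [-0.0, 0.989, 0.145, -0.0]
force: [0.7, 0.8, 0.4]
gripper_width: 0.0859
finger_force: 0.0
clock: 1.35
tcp_pos: [0.4634, -0.1241, 0.1809]
tool_rot: [-0.0, 0.989, 0.146, -0.0]
force: [0.8, -0.6, -0.7]
gripper_width: 0.0851
finger_force: 0.0
clock: 1.6
tcp_pos: [0.4623, -0.1274, 0.1813]
tool_rot: [0.0, 0.989, 0.145, -0.0]
force: [0.1, -1.1, -0.5]
gripper_width: 0.0853
finger_force: 0.0
[ 0.52829476 -0.10822499  0.32342009] 389.4703874815687
[np.float64(320.59767520676303), np.float64(233.09467822380574)]
```

View pics/w1.png

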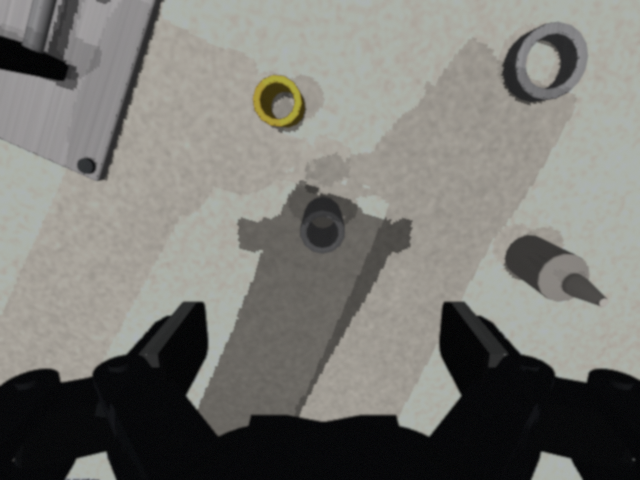

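The wrist view shows the sleeve's rim at (322,231), 2 px from the prediction, with the yellow tube at (278,101) clear of the fingers. I'll descend and grip.

```bash
python3 -m crank '[{"linear":[2,-1,40],"dr":[0,0,0],"grip":0},{"linear":[2,-1,80],"dr":[0,0,0],"grip":0},{"linear":[2,-1,120],"dr":[0,0,0],"grip":0},{"linear":[2,-1,151],"dr":[0,0,0],"grip":0},{"linear":[2,-1,151],"dr":[0,0,0],"grip":0}]'
python3 -m crank '[{"linear":[0,0,0],"dr":[0,0,0],"grip":255},{"linear":[0,0,0],"dr":[0,0,0],"grip":255},{"linear":[0,0,0],"dr":[0,0,0],"grip":255},{"linear":[0,0,0],"dr":[0,0,0],"grip":255},{"linear":[0,0,0],"dr":[0,0,0],"grip":255}]'
python3 -m crank '[{"linear":[0,0,0],"dr":[0,0,0],"grip":255},{"linear":[0,0,0],"dr":[0,0,0],"grip":255},{"linear":[0,0,0],"dr":[0,0,0],"grip":255},{"linear":[0,0,0],"dr":[0,0,0],"grip":255}]'
```

```text
clock: 2.28
tcp_pos: [0.4624, -0.1257, 0.0288]
tool_rot: [-0.001, 0.99, 0.144, -0.002]
force: [0.0, -0.0, -0.6]
gripper_width: 0.0853
finger_force: 0.0
clock: 2.9
tcp_pos: [0.4652, -0.1254, 0.0316]
tool_rot: [0.001, 0.989, 0.145, 0.001]
force: [-1.9, -0.4, 8.1]
gripper_width: 0.0302
finger_force: 58.8
clock: 3.4
tcp_pos: [0.4651, -0.1254, 0.0316]
tool_rot: [0.001, 0.989, 0.145, 0.001]
force: [-1.8, 0.1, 9.1]
gripper_width: 0.0303
finger_force: 58.8
```

```bash
python3 -m crank '[{"linear":[0,0,-40],"dr":[0,0,0],"grip":255},{"linear":[0,0,-80],"dr":[0,0,0],"grip":255},{"linear":[0,0,-120],"dr":[0,0,0],"grip":255},{"linear":[30,-20,-120],"dr":[0,0,0],"grip":255},{"linear":[75,-50,-120],"dr":[0,0,0],"grip":255}]'
python3 -m crank '[{"linear":[45,-30,0],"dr":[0,0,0],"grip":255},{"linear":[90,-60,0],"dr":[0,0,0],"grip":255},{"linear":[120,-80,0],"dr":[0,0,0],"grip":255},{"linear":[130,-84,0],"dr":[0,0,0],"grip":255},{"linear":[130,-84,0],"dr":[0,0,0],"grip":255}]'
python3 -m crank '[{"linear":[0,0,0],"dr":[0,0,0],"grip":255},{"linear":[0,0,0],"dr":[0,0,0],"grip":255}]'
python3 -c "
from h import *
c=snap('wrist','w2');print(proj('w2',[.6637,.0737,.064]),proj('w2',[.6637,.0737,.032]));s=manip.read_state();print(s['tcp_pos'],s['force'])
t=s['tcp_pos'];print(proj('w2',t+[0,0,-.03]),proj('w2',t+[0,0,.03]))"
```

```text
clock: 4.03
tcp_pos: [0.5225, -0.0568, 0.1516]
tool_rot: [0.001, 0.99, 0.143, 0.001]
force: [0.4, -0.9, -1.0]
gripper_width: 0.0303
finger_force: 59.7
clock: 4.65
tcp_pos: [0.6223, 0.0618, 0.1502]
tool_rot: [0.0, 0.989, 0.145, -0.0]
force: [-0.5, -0.3, -0.8]
gripper_width: 0.0301
finger_force: 59.7
clock: 4.9
tcp_pos: [0.622, 0.0606, 0.1506]
tool_rot: [0.0, 0.99, 0.144, -0.0]
force: [-0.5, -1.1, -0.7]
gripper_width: 0.03
finger_force: 59.7
[np.float64(321.4018519423996), np.float64(176.75003383052552)] [np.float64(321.62143163797094), np.float64(171.4506284724324)]
[0.6220806  0.06083853 0.15060913] [ 0.39321272  0.27172392 -0.44163524]
[np.float64(321.9201429172391), np.float64(282.6661814880197)] [np.float64(321.31704320601534), np.float64(351.39310548891723)]
```

View pics/w2.png

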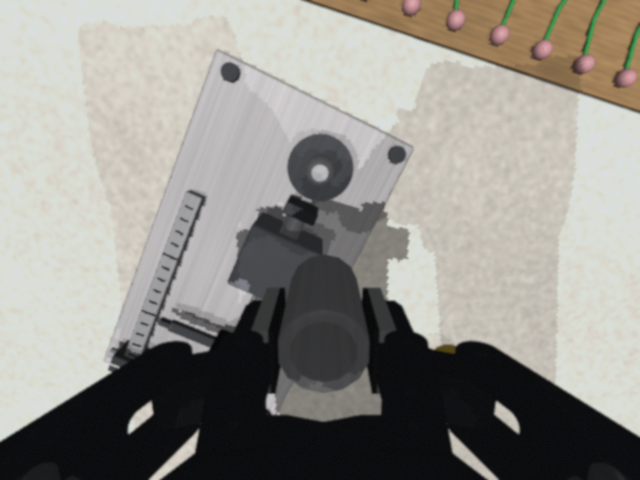

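The spigot's tip is at (319.5,173), with the shoulder centred near (320,167). The sleeve hangs upright, with its top at (323,350).

```bash
python3 -c "
from h import *
a=px('w2',319.5,173,.064);b=px('w2',320,167,.032);print(a,b)
s=manip.read_state();Rm=rot(s['tool_rot'])
for q in (a,b): print(Rm.T@(q-s['tcp_pos'])*1e3)
sl=px('w2',323,350,s['tcp_pos'][2]+.03);print(sl-s['tcp_pos'])"
```

```text
[0.66545976 0.07537522 0.064     ] [0.6661806  0.07555229 0.032     ]
[45.71763341 -1.61350338 86.61121903]
[ 46.45684837  -1.59844044 118.61128624]
[ 0.00064358 -0.00037822  0.03      ]
```

```bash
python3 -m crank '[{"linear":[25,-1,0],"dr":[0,0,0],"grip":255},{"linear":[45,-1.5,0],"dr":[0,0,0],"grip":255},{"linear":[45,-1.5,20],"dr":[0,0,0],"grip":255},{"linear":[45,-1.5,42],"dr":[0,0,0],"grip":255},{"linear":[45,-1.5,48],"dr":[0,0,0],"grip":255}]'
python3 -m crank '[{"linear":[0,0,3],"dr":[0,0,0],"grip":255},{"linear":[0,0,6],"dr":[0,0,0],"grip":255},{"linear":[0,0,9],"dr":[0,0,0],"grip":255},{"linear":[0,0,12],"dr":[0,0,0],"grip":255},{"linear":[0,0,14],"dr":[0,0,0],"grip":255}]'
python3 -c "
from h import *
s=manip.read_state();print(s['force'],s['wrist_torque'],s['tcp_pos'])"
```

```text
clock: 5.58
tcp_pos: [0.6629, 0.0754, 0.0993]
tool_rot: [0.0, 0.989, 0.145, -0.002]
force: [-0.4, 0.0, -0.9]
gripper_width: 0.0303
finger_force: 59.7
clock: 6.2
tcp_pos: [0.665, 0.0764, 0.0882]
tool_rot: [0.0, 0.989, 0.145, 0.0]
force: [-0.2, 0.8, -1.4]
gripper_width: 0.03
finger_force: 59.7
[-0.2491356   0.7633857  -1.44555763] [-0.00050873 -0.01926948 -0.05369992] [0.6650207  0.07641034 0.08824021]
```

```bash
python3 -m crank '[{"linear":[0,0,4],"dr":[0,0,0],"grip":255},{"linear":[0,0,8],"dr":[0,0,0],"grip":255},{"linear":[0,0,12],"dr":[0,0,0],"grip":255},{"linear":[0,0,15],"dr":[0,0,0],"grip":255},{"linear":[0,0,18],"dr":[0,0,0],"grip":255}]'
python3 -m crank '[{"linear":[0,0,2],"dr":[0,0,0],"grip":255},{"linear":[0,0,4],"dr":[0,0,0],"grip":255},{"linear":[0,0,5],"dr":[0,0,0],"grip":255},{"linear":[0,0,5],"dr":[0,0,0],"grip":255}]'
```

```text
clock: 6.82
tcp_pos: [0.665, 0.0764, 0.0701]
tool_rot: [-0.0, 0.989, 0.145, 0.0]
force: [-0.4, 1.2, -0.6]
gripper_width: 0.0304
finger_force: 59.7
clock: 7.32
tcp_pos: [0.665, 0.0764, 0.0653]
tool_rot: [-0.0, 0.989, 0.145, -0.0]
force: [-0.1, 0.4, -0.5]
gripper_width: 0.0302
finger_force: 59.7
```

```bash
python3 -m crank '[{"linear":[0,0,1],"dr":[0,0,0],"grip":255},{"linear":[0,0,2],"dr":[0,0,0],"grip":255},{"linear":[0,0,3],"dr":[0,0,0],"grip":255},{"linear":[0,0,3],"dr":[0,0,0],"grip":255}]'
```

```text
clock: 7.82
tcp_pos: [0.6653, 0.0764, 0.0637]
tool_rot: [0.0, 0.989, 0.145, 0.0]
force: [-4.2, -1.0, 9.0]
gripper_width: 0.0304
finger_force: 61.0
```

Contact came at the predicted height (63.7 mm) with 9 N, so the sleeve is home. I'll release it and lift.

```bash
python3 -m crank '[{"linear":[0,0,-1],"dr":[0,0,0],"grip":0},{"linear":[0,0,-1],"dr":[0,0,0],"grip":0},{"linear":[0,0,-1],"dr":[0,0,0],"grip":0},{"linear":[0,0,-1],"dr":[0,0,0],"grip":0},{"linear":[0,0,-1],"dr":[0,0,0],"grip":0}]'
python3 -m crank '[{"linear":[0,0,-1],"dr":[0,0,0],"grip":0},{"linear":[0,0,-10],"dr":[0,0,0],"grip":0},{"linear":[0,0,-40],"dr":[0,0,0],"grip":0},{"linear":[0,0,-80],"dr":[0,0,0],"grip":0},{"linear":[0,0,-105],"dr":[0,0,0],"grip":0}]'
python3 -c "
from h import *
s=manip.read_state();T=s['tcp_pos'];Rm=rot(s['tool_rot']);print(T)
h=np.array([.518,.0975,T[2]]);print(Rm.T@(h-T)*1e3, R.from_matrix(Rm).as_euler('ZYX',degrees=True),s['qpos'])"
```

```text
clock: 8.45
tcp_pos: [0.665, 0.0764, 0.0632]
tool_rot: [-0.0, 0.989, 0.145, -0.0]
force: [0.4, 0.4, 0.3]
gripper_width: 0.0851
finger_force: 0.0
clock: 9.07
tcp_pos: [0.6657, 0.0767, 0.1713]
tool_rot: [-0.0, 0.989, 0.145, 0.001]
force: [0.3, -0.1, -0.3]
gripper_width: 0.0854
finger_force: 0.0
[0.66569546 0.07673658 0.17132082]
[-135.53459728  -62.25189747   -0.37978248] [ 1.66672361e+01 -1.51527065e-01  1.79980358e+02] [ 0.22163044  0.4643733  -0.55112837  1.46509526  0.24771381  1.27907944
 -1.63274808]
```

```bash
python3 -m crank '[{"linear":[-40,-34,0],"dr":[0,0,0],"grip":0},{"linear":[-80,-68,0],"dr":[0,0,0],"grip":0},{"linear":[-115,-100,0],"dr":[0,0,0],"grip":0},{"linear":[-138,-117,0],"dr":[0,0,0],"grip":0},{"linear":[-138,-117,0],"dr":[0,0,0],"grip":0}]'
python3 -m crank '[{"linear":[0,0,0],"dr":[0,0,0],"grip":0},{"linear":[0,0,0],"dr":[0,0,0],"grip":0}]'
python3 -c "
from h import *
c=snap('wrist','w3')
s=manip.read_state();print(s['tcp_pos'],s['qpos'])"
```

```text
clock: 9.7
tcp_pos: [0.498, 0.1501, 0.1694]
tool_rot: [0.0, 0.989, 0.146, 0.001]
force: [1.3, -0.3, 1.1]
gripper_width: 0.0854
finger_force: 0.0
clock: 9.95
tcp_pos: [0.5001, 0.1484, 0.1684]
tool_rot: [-0.0, 0.99, 0.144, 0.0]
force: [-0.5, -0.7, 0.3]
gripper_width: 0.0853
finger_force: 0.0
[0.4999579  0.1485096  0.16828246] [ 0.22138116  0.17199713 -0.65034071  1.83019895  0.11198874  1.1762255
 -1.7460693 ]
```

View pics/w3.png

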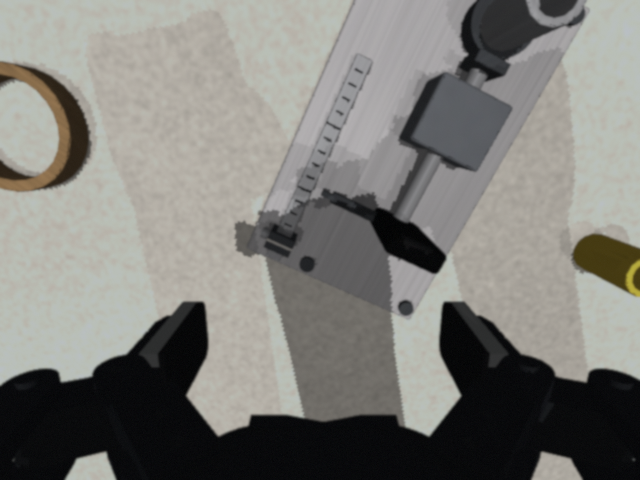

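The sleeve sits on the shoulder at upper right. The pointer tip is near (325,192), the marker near (282,240), and the handle top around (409,240). I'll enlarge it.

```bash
python3 -c "
from h import *
t=cv2.imread('pics/w3.png')[170:290,240:400+50]
cv2.imwrite('pics/crop3.png',cv2.convertScaleAbs(cv2.resize(t,None,fx=3.8,fy=3.8,interpolation=3),alpha=2.0,beta=10))"
```

```text
(no output)
```

View pics/crop3.png

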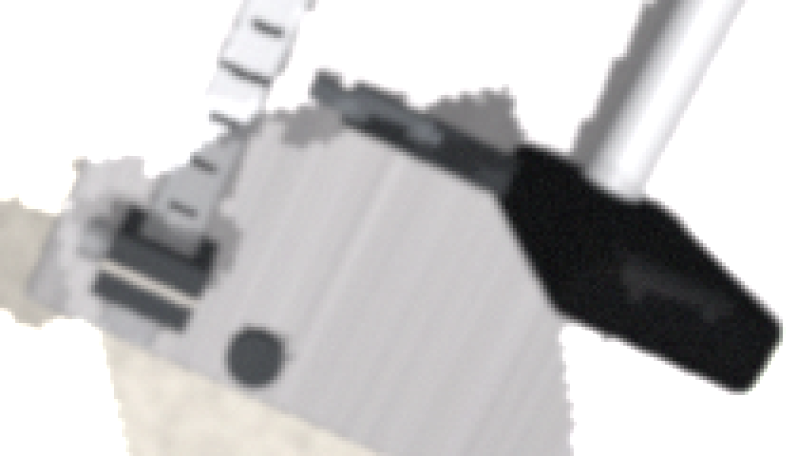

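Pointer tip is at crop (320,86), the marker line runs through (100,263)–(200,303), and the handle's top face centres near crop (675,320).

Run:
```python
from h import *
f=lambda x,y,z: px('w3',240+x/3.8-.35,170+y/3.8-.35,z)
th=np.radians(-8.76);ex=np.array([np.cos(th),np.sin(th),0]);ey=np.array([-ex[1],ex[0],0])
p=f(320,86,.033);m=f(150,283,.036);h=f(675,320,.1)
print(p,m,h,'pull',(p-m)@ex,(p-m)@ey)
l=f(100,263,.036)-f(200,303,.036);print('line dir',np.degrees(np.arctan2(l[1],l[0])))
h2=p-.06*ey;print('handle from ptr',h2)
s=manip.read_state();Rm=rot(s['tool_rot'])
h2[2]=s['tcp_pos'][2];print(Rm.T@(h2-s['tcp_pos'])*1e3)
for d in (-7,7):
  for e in (-18,18):
    q=np.array([h2[0],h2[1],.1])+d/1e3*ex+e/1e3*ey; u=proj('w3',q);print(np.round([(u[0]-240)*3.8,(u[1]-170)*3.8]))
```

```text
[0.52660075 0.15555094 0.033     ] [0.48107377 0.17620596 0.036     ] [0.51771562 0.09769516 0.1       ] pull 0.04814158269719823 -0.013480507722206585
line dir 83.77736007416186
handle from ptr [0.517463   0.09625084 0.033     ]
[ 1.84497317e+00  5.50817741e+01 -2.52783287e-02]
[764. 411.]
[553. 314.]
[811. 332.]
[598. 232.]
```

```bash
python3 -m crank '[{"linear":[0,15,0],"dr":[0,0,10],"grip":0},{"linear":[1,30,0],"dr":[0,0,20],"grip":0},{"linear":[2,45,0],"dr":[0,0,30],"grip":0},{"linear":[2,55,0],"dr":[0,0,40],"grip":0},{"linear":[2,55,0],"dr":[0,0,50],"grip":0}]'
python3 -c "
from h import *
print(manip.read_state()['qpos'])"
```

```text
clock: 10.62
tcp_pos: [0.5176, 0.0954, 0.168]
tool_rot: [0.0, 0.957, -0.291, -0.0]
force: [-0.2, 0.1, 0.5]
gripper_width: 0.0856
finger_force: 0.0
[ 0.21461186  0.16735044 -0.52696693  1.8241937   0.09068109  1.17442218
 -2.50204463]
```

```bash
python3 -m crank '[{"linear":[0,0,0],"dr":[0,0,-10],"grip":0},{"linear":[0,0,0],"dr":[0,0,-20],"grip":0},{"linear":[0,0,0],"dr":[0,0,-30],"grip":0},{"linear":[0,0,0],"dr":[0,0,-40],"grip":0},{"linear":[0,0,0],"dr":[0,0,-50],"grip":0}]'
python3 -m crank '[{"linear":[0,0,0],"dr":[0,0,-10],"grip":0},{"linear":[0,0,0],"dr":[0,0,-20],"grip":0},{"linear":[0,0,0],"dr":[0,0,-30],"grip":0},{"linear":[0,0,0],"dr":[0,0,-40],"grip":0},{"linear":[0,0,0],"dr":[0,0,-50],"grip":0}]'
python3 -m crank '[{"linear":[0,0,0],"dr":[0,0,-10],"grip":0},{"linear":[0,0,0],"dr":[0,0,-15],"grip":0},{"linear":[0,0,0],"dr":[0,0,-15],"grip":0},{"linear":[0,0,0],"dr":[0,0,-15],"grip":0}]'
python3 -c "
from h import *
s=manip.read_state();T=s['tcp_pos'];Rm=rot(s['tool_rot']);print(T,s['qpos'],R.from_matrix(Rm).as_euler('ZYX',degrees=True))
print(Rm.T@(np.array([.5176,.097,.061])-T)*1e3)"
```

```text
clock: 11.25
tcp_pos: [0.5174, 0.0965, 0.1681]
tool_rot: [-0.0, 0.989, 0.147, -0.0]
force: [-0.6, -0.5, -0.8]
gripper_width: 0.0853
finger_force: 0.0
clock: 11.88
tcp_pos: [0.5174, 0.0965, 0.1681]
tool_rot: [-0.0, 0.834, 0.552, -0.0]
force: [0.6, -1.2, 1.2]
gripper_width: 0.0857
finger_force: 0.0
clock: 12.38
tcp_pos: [0.5171, 0.0967, 0.1682]
tool_rot: [-0.0, 0.757, 0.653, -0.0]
force: [0.4, -0.0, 0.7]
gripper_width: 0.0855
finger_force: 0.0
[0.51709384 0.09667084 0.16819909] [ 0.38992745  0.19487071 -0.72817248  1.81715678  0.13933878  1.18183145
 -0.52985807] [ 8.15243608e+01 -1.21266960e-02 -1.79978802e+02]
[  0.37747507   0.49177782 107.19899684]
```

```bash
python3 -m crank '[{"linear":[0,0.5,30],"dr":[0,0,0],"grip":0},{"linear":[0,0.5,60],"dr":[0,0,0],"grip":0},{"linear":[0,0.5,85],"dr":[0,0,0],"grip":0},{"linear":[0,0.5,103],"dr":[0,0,0],"grip":0},{"linear":[0,0.5,103],"dr":[0,0,0],"grip":0}]'
python3 -m crank '[{"linear":[0,0,0],"dr":[0,0,0],"grip":255},{"linear":[0,0,0],"dr":[0,0,0],"grip":255},{"linear":[0,0,0],"dr":[0,0,0],"grip":255},{"linear":[0,0,0],"dr":[0,0,0],"grip":255},{"linear":[0,0,0],"dr":[0,0,0],"grip":255}]'
python3 -m crank '[{"linear":[0,0,0],"dr":[0,0,0],"grip":255},{"linear":[0,0,0],"dr":[0,0,0],"grip":255},{"linear":[0,0,0],"dr":[0,0,0],"grip":255},{"linear":[0,0,0],"dr":[0,0,0],"grip":255}]'
```

```text
clock: 13.0
tcp_pos: [0.5167, 0.0966, 0.0643]
tool_rot: [-0.001, 0.757, 0.654, -0.001]
force: [0.4, 0.5, 0.7]
gripper_width: 0.0853
finger_force: 0.0
clock: 13.62
tcp_pos: [0.5163, 0.0969, 0.0658]
tool_rot: [-0.0, 0.757, 0.654, -0.001]
force: [-7.7, -0.6, 9.8]
gripper_width: 0.0135
finger_force: 59.3
clock: 14.12
tcp_pos: [0.5163, 0.0969, 0.0658]
tool_rot: [-0.0, 0.757, 0.654, -0.001]
force: [-9.1, 1.0, 10.8]
gripper_width: 0.0131
finger_force: 59.3
```

```bash
python3 -m crank '[{"linear":[0,-9,0],"dr":[0,0,0],"grip":255},{"linear":[0,-18,0],"dr":[0,0,0],"grip":255},{"linear":[0,-27,0],"dr":[0,0,0],"grip":255},{"linear":[0,-36,0],"dr":[0,0,0],"grip":255},{"linear":[0,-42,0],"dr":[0,0,0],"grip":255}]'
python3 -m crank '[{"linear":[0,-3,0],"dr":[0,0,0],"grip":255},{"linear":[0,-6,0],"dr":[0,0,0],"grip":255},{"linear":[0,-6,0],"dr":[0,0,0],"grip":255},{"linear":[0,-6,0],"dr":[0,0,0],"grip":255}]'
python3 - <<'E'
from h import *
c=snap('wrist','w4');d=snap('top','t4')
a=cv2.resize(c['img'],(400,300));b=d['img'][180:330,220:420]
o=np.vstack([np.hstack([cv2.resize(c['img'],(400,300)),cv2.resize(b,(400,300),interpolation=3)])])
cv2.imwrite('pics/m4.png',cv2.convertScaleAbs(o[:,:,::-1],alpha=1.6))
E
```

```text
clock: 14.75
tcp_pos: [0.4773, 0.1029, 0.0658]
tool_rot: [0.001, 0.757, 0.654, 0.002]
force: [11.2, 0.8, -8.5]
gripper_width: 0.0127
finger_force: 58.7
clock: 15.25
tcp_pos: [0.4719, 0.1037, 0.0658]
tool_rot: [0.001, 0.757, 0.654, 0.002]
force: [11.8, 1.3, -8.8]
gripper_width: 0.0133
finger_force: 58.8
```

View pics/m4.png

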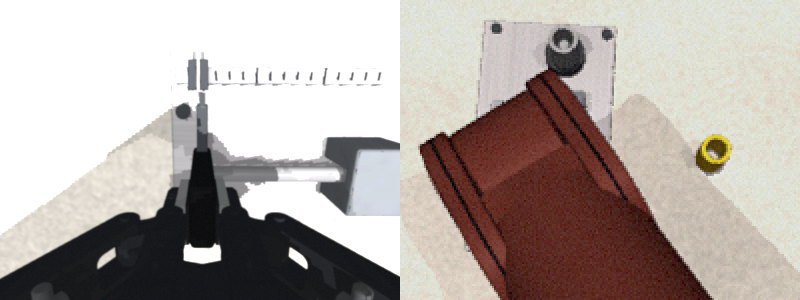

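The wrist view shows the pointer at x≈202 and the white line at ≈198 (scaled picture), so about 3 mm remain, which agrees with 48 − 45. The sleeve is upright on the spigot.

```bash
python3 -m crank '[{"linear":[0,-1.5,0],"dr":[0,0,0],"grip":255},{"linear":[0,-3,0],"dr":[0,0,0],"grip":255},{"linear":[0,-3,0],"dr":[0,0,0],"grip":255},{"linear":[0,-3,0],"dr":[0,0,0],"grip":255},{"linear":[0,-3,0],"dr":[0,0,0],"grip":255}]'
python3 - <<'E'
from h import *
c=snap('wrist','w5')
cv2.imwrite('pics/c5.png',cv2.resize(c['img'][70:270,230:430],(600,600),interpolation=3)[:,:,::-1])
E
```

```text
clock: 15.98
tcp_pos: [0.469, 0.1041, 0.0658]
tool_rot: [0.001, 0.757, 0.653, 0.002]
force: [12.1, 1.0, -9.1]
gripper_width: 0.0136
finger_force: 58.6
```

View pics/c5.png

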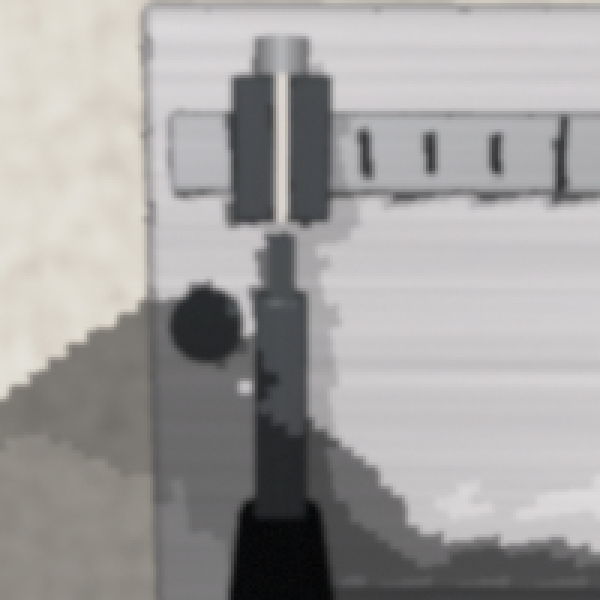

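The pointer tip (281,235) is in line with the white line (283,220), so the slide is at the mark. I'll hand the job in.

```bash
python3 -c "
from h import *
print(manip.sign_off())"
```

```text
the job is handed in; nothing more can be done
None
```

The job is handed in at about 16 s of the 48 s allowed: the sleeve is home on the spigot and released, and the gripper is holding the slide with its pointer in line with the marker line; the sign-off returned no verdict.

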